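# Build the sieve stack on the shaker

## Task

Get the sieve shaker ready for a soil sample: build the stack on its collecting pan one piece at a time from the bottom up, the finest mesh first, the medium mesh on it, the coarse mesh on that, and the lid on top. Set each piece down gently, do not drop it, so that it sits level and fully home in the one below, and leave the timer, the tape roll and the brown dropper bottle where they stand.

Things in the scene. Friction and masses are not known exactly. Their poses are not given: they have to be found in the camera images.
- shaker: Sieve shaker, fixed to the bench: a round white plinth 110 mm across and 34 mm tall with a small grey control panel on its front (the -x side at yaw 0) and, clamped upright on its top, an empty steel collecting pan 60 mm across. Origin: centre of the underside, on the bench; z up. A tall monitor stands to the right of the work (y below 0.05 m, x beyond 0.5 m).
- pan_rim (a point): Centre of the collecting pan's open top, in the plane of its rim, 72 mm above the bench; z up. Opening 53 mm across. A sieve's tapered spigot drops into it (or into another sieve's top), slipping in from several mm off centre, until its shoulder rests on the rim: its origin is then 10 mm below this point.
- sieve_fine: Fine sieve: close white gauze, like a white disc from above; red band round the rim. Upright round steel frame, 60 mm across, 42 mm tall; origin: centre of the underside, z up. Lowest 10 mm: spigot tapering out from 40 to 50 mm, then straight 60 mm wall. Open top: recess 53 mm across, 13 mm deep. Grip across the wall 25 to 42 mm up, so fingertips clear the rim below. 65 to 130 g.
- sieve_medium: Medium sieve: yellow brass wire mesh, about 2 mm openings, and a green band round the rim. Otherwise shaped like the fine sieve (same size, origin, fit, mass). Seated, its origin is 32 mm above the origin of the sieve below.
- sieve_coarse: Coarse sieve: wide grey steel wire mesh, about 7 mm openings through which the dark bench shows, and a blue band round the rim. Otherwise shaped like the fine sieve (same size, origin, fit, mass). Seated, its origin is 32 mm above the origin of the sieve below.
- lid: Closed round steel lid, 60 mm across, with an upright black knob in its middle. Origin: centre of the underside, z up. The same tapered spigot for the first 10 mm, then the disc from 10 to 18 mm, then the knob, 20 mm across, from 18 to 44 mm: pick it up by the knob. On top of a sieve its origin is 32 mm above that sieve's origin. Rigid, 50 to 100 g.
- timer: Bystander, loose: white bench timer, 64 x 64 x 20 mm, lying flat. Origin: centre of the underside.
- tape_roll: Bystander, loose: roll of orange marking tape lying flat, 58 mm across, 19 mm tall. Origin: centre of the underside.
- dropper_0: Bystander, loose: brown dropper bottle with a white cap, 32 mm across, 88 mm tall, standing. Origin: centre of the underside.

How it is judged (in metres and radians):
On the way, in this order (a step that is already met when the one before it is completed fails the run):
1. the fine sieve sits fully home on the collecting pan (horizontal distance between sieve_fine and pan_rim below 0.005 m and z of sieve_fine in the frame of pan_rim between -0.0125 and -0.0075 m and angle between sieve_fine's own z axis and vertical below 0.06 rad), for 0.2 s.
2. the medium sieve sits fully home on the fine one (all of step 1 and horizontal distance between sieve_medium and sieve_fine below 0.005 m and z of sieve_medium in the frame of sieve_fine between 0.0295 and 0.0345 m and angle between sieve_medium's own z axis and vertical below 0.06 rad), for 0.2 s.
3. the coarse sieve sits fully home on the medium one (all of step 2 and horizontal distance between sieve_coarse and sieve_medium below 0.005 m and z of sieve_coarse in the frame of sieve_medium between 0.0295 and 0.0345 m and angle between sieve_coarse's own z axis and vertical below 0.06 rad), for 0.2 s.
4. the lid sits fully home on the coarse sieve (all of step 3 and horizontal distance between lid and sieve_coarse below 0.005 m and z of lid in the frame of sieve_coarse between 0.0295 and 0.0345 m and angle between lid's own z axis and vertical below 0.06 rad), for 0.2 s.
At the end, for the whole second after the job is handed in: From the bottom up on the shaker's collecting pan: fine sieve, medium sieve, coarse sieve, lid. Each is centred on the one below within 5 mm, seated to its full depth within 2.5 mm and level within 0.06 rad; all are released and at rest (all of step 4 and linear speed of each of sieve_fine, sieve_medium, sieve_coarse, lid below 0.01 m/s and contact force between the fingers and sieve_fine below 0.05 N and contact force between the fingers and sieve_medium below 0.05 N and contact force between the fingers and sieve_coarse below 0.05 N and contact force between the fingers and lid below 0.05 N); the robot touches nothing.
It fails at once if the timer is pushed away or knocked over (moved more than 20 mm or tipped) (distance of timer from where it was at the start of the episode above 0.02 m or angle between timer's own z axis and vertical above 0.5 rad).
It fails at once if the tape roll is pushed away or knocked over (moved more than 20 mm or tipped) (distance of tape_roll from where it was at the start of the episode above 0.02 m or angle between tape_roll's own z axis and vertical above 0.5 rad).
It fails at once if the brown bottle is pushed away or knocked over (moved more than 20 mm or tipped) (distance of dropper_0 from where it was at the start of the episode above 0.02 m or angle between dropper_0's own z axis and vertical above 0.5 rad).
It fails at once if a sieve or the lid is dropped onto the stack or knocked off it (falls unheld faster than 0.6 m/s, some 20 mm of free fall) ((linear speed of sieve_fine above 0.6 m/s and horizontal distance between sieve_fine and pan_rim below 0.04 m and contact force between the fingers and sieve_fine below 0.05 N) or (linear speed of sieve_medium above 0.6 m/s and horizontal distance between sieve_medium and pan_rim below 0.04 m and contact force between the fingers and sieve_medium below 0.05 N) or (linear speed of sieve_coarse above 0.6 m/s and horizontal distance between sieve_coarse and pan_rim below 0.04 m and contact force between the fingers and sieve_coarse below 0.05 N) or (linear speed of lid above 0.6 m/s and horizontal distance between lid and pan_rim below 0.04 m and contact force between the fingers and lid below 0.05 N)).
It also fails if it takes over 90 s, if anything falls off the work surface, if the arm or the gripper's body presses on something with over 40 N, if the wrist force passes 120 N, or if a joint passes its speed limit or range.

## Robot

A 7-joint arm with a two-finger parallel gripper is mounted at the origin on a cart in front of the work surface, level with it; the furniture and walls round the work are solid. World frame = base frame: x ahead of the robot, y to its left, z up, the work surface at z = 0. Lengths are in m, angles in degrees, forces in N, time in s.
With the tool pointing down it reaches from about 0.4 to 0.875 m from the base axis. Payload 6.5 kg.
Tool frame: the origin (TCP) lies on the centre line of the jaws, within the pads' length; the fingertips stand 14 mm ahead of it and the grasp point (between the pads) lies 5 mm behind it (ctrl.tcp_to_tips is the distance from the TCP to the fingertips, in m); z points along the fingers, y is the direction in which the jaws open and shut (so a half turn about z gives the same grasp; the last joint's range is limited). The gripper opens to 88 mm and grips with 3 to 60 N. Pads are 18 mm wide; open, the fingers measure 123 mm over their backs; the gripper's body (75 mm by 187 mm) begins 45 mm behind the grasp point.
Start: joints at [-78.048, 30.733, -0.252, 88.115, 0.149, 61.152, -4.079], TCP at [0.176, 0.626, 0.253] pointing down, gripper open.
Joint ranges: [-154.64, 154.64], [-21.42, 123.67], [-72.66, 72.17], [13.99, 137.28], [-74.86, 254.86], [10.95, 109.41], [-158.01, 158.01]. Speed limits (degrees/s): [136.94, 136.94, 180, 180, 180, 180, 180].

## Interface

Orientations are given as [roll, pitch, yaw] about the fixed x, y, z axes, in that order (R = Rz(yaw) Ry(pitch) Rx(roll)).
In Python, from cell import ctrl, optics, spot_in, regions_of, mark_of gives the robot as it stands.
- The arm moves only by the tool send_rows, never from a script. Its argument "series" is text: rows parted by semicolons, each of 5 numbers parted by spaces: the opening, from 0 (shut) to 1 (fully open), then the shift along the world's x, y, z in m, then the turn about the world's z in degrees. In form: claw tx ty tz spin; .... A call has 1 to 10 rows; each row shifts and turns the commanded pose from where the row before left it; what a row does not reach is not made up. A row lasts 1/10 s, in which the tool goes at most 50 mm and 8.59 degrees, less where a joint would pass 70% of its speed; a pose out of reach is approached as far as the arm can. A call with a gripper value outside its range is refused whole. The fingers move at their own pace and stop on an object; the grip force is fixed at half the most. Time passes only in rows, so rows that do not move let the fingers close. It gives the time, the measured TCP pose, the force and the opening at its end, in the units of the state.
- ctrl.get_state(): the state, without advancing time (a new reading comes with each control period).
- optics.grab_frame(name): name is "scene" or "top"; returns the picture (384x512x3 uint8, red, green, blue); there is no depth.
- optics.camera_params(name): a dict with "mtx" (3x3 intrinsics, pixels), "D" ([k1, k2, p1, p2, k3] as OpenCV has them; the pictures are not rectified), "position" and "rotation" of the camera in the world. Camera axes: x right, y up, looking along -z (the intrinsics and any distortion apply to the point x, -y, -z); pixel columns grow to the right and rows downward; lengths in m; the calibration is good to about 2 mm. A picture is of the moment at which its call begins. camera_params takes no time and is no camera call.
- ctrl.job_done(): hands the job in, once; it reports no verdict.
Trained networks look in the newest picture that a camera, given by its name, has taken for a name from the list of things; names that differ only in an ending like _2 or _b are one class to them, and where a whole thing is asked for, a point or a joint stands for the part that bears it (a point fixed in the world has none). Each returns a list of dicts, best first, with "score" (0 to 1); they miss things now and then, are a little off and sometimes report something else, mostly with a low value. They report only what shows in the picture. A call takes as long as a camera call.
- spot_in(thing, camera): "rect" ([left, top, right, bottom] in pixels, round what is visible of it).
- regions_of(thing, camera): "pixels" (384x512 bool, what is visible of it) and "rect" ([left, top, right, bottom] in pixels, round what is visible of it).
- mark_of(thing, camera): "location" ([column, row] in pixels: a listed point, or the origin of a listed thing).
The state is a dict: "clock": time; "q": joint angles; "qvel": joint speeds; "tau": joint torques, N m; "position": TCP position; "tcp_rot": TCP orientation; "contact_force": force on the tool from outside, world axes, zero at the start; "torque": the same for the moment, N m; "finger_gap": opening from 0.0 (shut) to 1.0 (fully open).
Only numpy, scipy, OpenCV 4.12 (cv2) and the standard library are available. Lean on these libraries where they do the work, as an engineer would, in place of code of your own. Each camera call takes 0.05 s, during which the arm holds its last target.

## Working session

There is one attempt and no reset: what is moved stays moved. The work goes in short steps, Python scripts to look and compute and a tool call to move; the robot and the scene stay as the last step left them, time stands still between calls to the robot, and variables do not carry over. Pictures are saved under pics/ and viewed, and the job is handed in when it is done.

Besides the shell and the picture viewer there is one more tool, called after "Request:" as name(argument=value, ...) on one line, values as JSON. send_rows: Moves the arm, as the interface text tells. Its arguments: {"type":"object","properties":{"series":{"type":"string"}},"required":["series"]}

```bash
ls; mkdir -p pics
cat > h.py <<'E'
import numpy as np, cv2
from cell import ctrl, optics, spot_in, regions_of, mark_of
def cam(n):
    p=optics.camera_params(n); return np.array(p["mtx"]),np.array(p["D"],float),np.array(p["position"]),np.array(p["rotation"])
def ray(n,uv):
    K,D,t,R=cam(n)
    if R.shape!=(3,3): raise Exception(str(R))
    x=cv2.undistortPoints(np.array(uv,float).reshape(-1,1,2),K,D).reshape(-1,2)
    d=np.c_[x[:,0],-x[:,1],-np.ones(len(x))]
    return t,d@R.T
def onz(n,uv,z):
    t,d=ray(n,uv); return t+d*((z-t[2])/d[:,2])[:,None]
def proj(n,P):
    K,D,t,R=cam(n)
    c=(np.atleast_2d(P)-t)@R
    c=c*[1,-1,-1]
    return cv2.projectPoints(c,np.zeros(3),np.zeros(3),K,D)[0].reshape(-1,2)
def save(n,f):
    im=optics.grab_frame(n); cv2.imwrite("pics/"+f,im[...,::-1]); return im
E
python3 - <<'E'
from h import *
for n in("scene","top"):
    save(n,n+"0.png"); print(optics.camera_params(n))
    for th in["pan_rim","sieve_fine","sieve_medium","sieve_coarse","lid","shaker","timer","tape_roll","dropper_0"]:
        print(n,th,[(np.round(r["location"],1).tolist(),round(r["score"],2)) for r in mark_of(th,n)][:3],[(np.round(r["rect"]).tolist(),round(r["score"],2)) for r in spot_in(th,n)][:3])
print(ctrl.get_state())
E
```

```text
pics
{'mtx': array([[490.87255407,   0.        , 256.44000106],
       [  0.        , 490.87255407, 191.39024316],
       [  0.        ,   0.        ,   1.        ]]), 'D': array([-0.15704548,  0.        ,  0.        ,  0.        ,  0.        ]), 'position': array([ 0.05918316, -0.46268816,  0.72644849]), 'rotation': array([ 54.13946957,  -0.56490717, -35.61164319])}
scene pan_rim [([245.9, 187.9], 0.88)] [([220.0, 181.0, 272.0, 222.0], 0.58)]
scene sieve_fine [([180.2, 222.0], 0.7)] [([167.0, 198.0, 198.0, 225.0], 0.77), ([189.0, 153.0, 207.0, 182.0], 0.61)]
scene sieve_medium [([217.2, 256.1], 0.64)] [([202.0, 232.0, 230.0, 264.0], 0.95)]
scene sieve_coarse [([286.4, 235.4], 0.63), ([246.4, 211.9], 0.6)] [([274.0, 212.0, 303.0, 244.0], 0.94)]
scene lid [([251.1, 297.6], 0.63)] [([236.0, 278.0, 270.0, 309.0], 0.89)]
scene shaker [([246.9, 210.8], 0.74)] [([221.0, 181.0, 271.0, 229.0], 0.72), ([201.0, 232.0, 232.0, 263.0], 0.2)]
scene timer [([154.1, 193.3], 0.9)] [([138.0, 182.0, 163.0, 201.0], 0.88)]
scene tape_roll [([319.5, 210.3], 0.79)] [([307.0, 199.0, 334.0, 223.0], 0.91)]
sc
[... 1255 characters left out ...]
71.0, 317.0, 198.0], 0.27)]
{'clock': 1.9, 'q': array([-78.04633478,  30.73414289,  -0.25282102,  88.11464675,
         0.15125555,  61.15312149,  -4.07672489]), 'qvel': array([ 0.04102307, -0.15638521, -0.06290367, -0.01461705, -0.01808156,
        0.04758262, -0.05437195]), 'tau': array([-1.97735385e-04, -5.70883262e+01,  9.90105830e-01, -2.51918203e+01,
       -5.62464120e-02,  1.08884720e-02,  2.83261397e-05]), 'position': array([0.17639943, 0.62559524, 0.25271164]), 'tcp_rot': array([-1.79998651e+02,  3.38378532e-03,  1.64259902e+02]), 'contact_force': array([-0.6751816 , -0.89335567,  0.17807791]), 'torque': array([0.00097688, 0.04775692, 0.02229301]), 'finger_gap': 1.0030862974513994}
```

View images.

Run:
```python
import cv2
a=cv2.imread('pics/top0.png')[100:290,130:390]; cv2.imwrite('pics/top0z.png',cv2.resize(a,None,fx=3,fy=3,interpolation=2))
a=cv2.imread('pics/scene0.png')[140:330,120:360]; cv2.imwrite('pics/scene0z.png',cv2.resize(a,None,fx=3,fy=3,interpolation=2))
```

```text
(no output)
```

View pics/top0z.png

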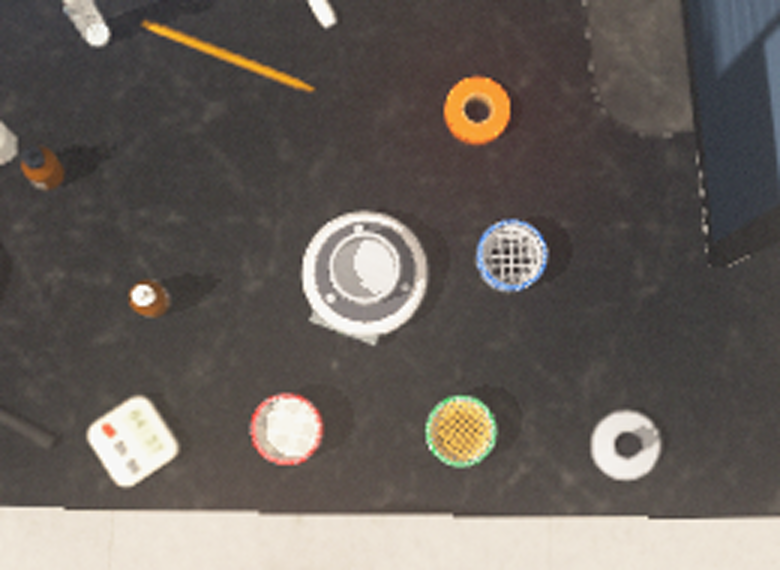

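View pics/scene0z.png

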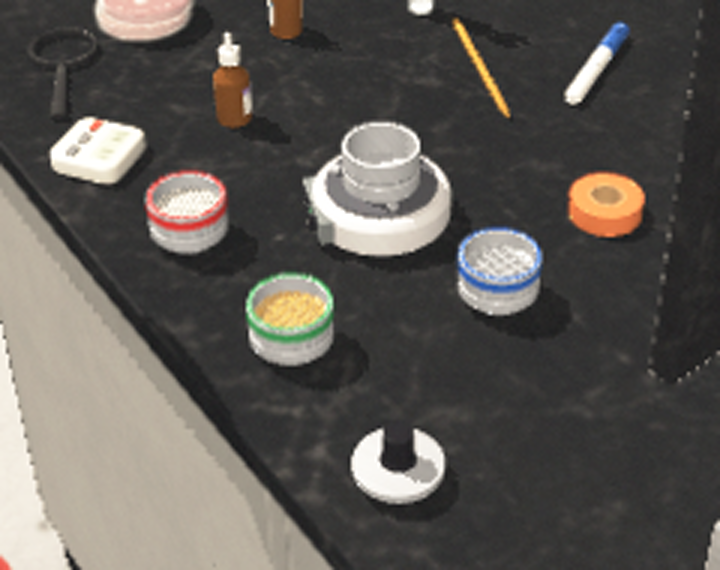

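View pics/scene0.png

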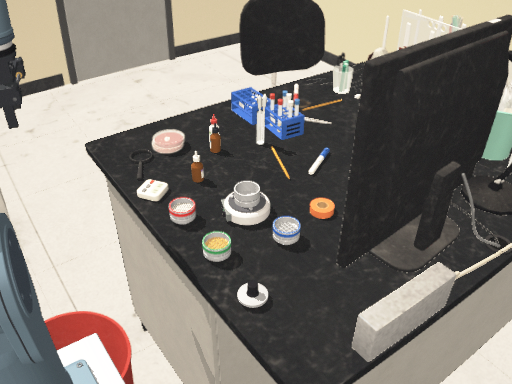

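```bash
sed -i 's/if R.shape.*/pass/; s/np.array(p\["rotation"\])$/Rot.from_euler("xyz",p["rotation"],degrees=True).as_matrix()/; 1a from scipy.spatial.transform import Rotation as Rot' h.py
cat >> h.py <<'E'
def fitmask(n,m,z,box=None):
    mm=m.astype(np.uint8)
    c=np.vstack([x for x in cv2.findContours(mm,cv2.RETR_EXTERNAL,cv2.CHAIN_APPROX_NONE)[0]]).reshape(-1,2)
    h=cv2.convexHull(c.astype(np.float32)).reshape(-1,2)
    # pixel outlines on plane z -> circle
    P=onz(n,h,z)[:,:2]
    from scipy.optimize import least_squares
    r=least_squares(lambda p:np.hypot(*(P-p[:2]).T)-p[2],[*P.mean(0),.03],loss="soft_l1",f_scale=.001).x
    return np.round(r,4)
def hsvmask(im,lo,hi,box):
    h=cv2.cvtColor(im,cv2.COLOR_RGB2HSV); m=cv2.inRange(h,np.array(lo),np.array(hi))>0
    if lo[0]==0: m|=cv2.inRange(h,np.array([170,lo[1],lo[2]]),np.array([180,255,255]))>0
    b=np.zeros_like(m); l,t,r,d=box; b[t:d,l:r]=1; return m&b
E
python3 - <<'E'
from h import *
for n in("top","scene"):
    im=cv2.imread(f"pics/{n}0.png")[...,::-1].copy()
    B={"top":dict(f=(208,225,242,258),m=(266,226,302,262),c=(282,167,320,203),l=(320,230,356,265),t=(272,122,305,150)),
       "scene":dict(f=(160,190,205,230),m=(195,225,240,270),c=(268,208,308,250),l=(230,275,275,315),t=(300,190,340,225))}[n]
    print(n,"fine",fitmask(n,hsvmask(im,[0,110,60],[8,255,255],B["f"]),.040))
    print("med",fitmask(n,hsvmask(im,[45,80,40],[85,255,255],B["m"]),.040))
    print("coarse",fitmask(n,hsvmask(im,[100,110,60],[125,255,255],B["c"]),.040))
    print("lid",fitmask(n,hsvmask(im,[0,0,150],[180,50,255],B["l"]),.018))
    print("tape",fitmask(n,hsvmask(im,[5,150,120],[25,255,255],B["t"]),.019))
for th,z in dict(pan_rim=.072,sieve_fine=0,sieve_medium=0,sieve_coarse=0,lid=0,shaker=0,timer=0,tape_roll=0,dropper_0=0).items():
    print(th,*[np.round(onz(n,mark_of(th,n)[0]["location"],z)[0],4) for n in("top","scene")])
print(onz("scene",[[9,125]],.24), proj("scene",ctrl.get_state()["position"]))
E
python3 - <<'E'
import cv2
a=cv2.imread('pics/top0.png')[165:225,215:280]; cv2.imwrite('pics/pan.png',cv2.resize(a,None,fx=9,fy=9,interpolation=2))
a=cv2.imread('pics/scene0.png')[165:240,210:290]; cv2.imwrite('pics/pans.png',cv2.resize(a,None,fx=8,fy=8,interpolation=2))
E
```

```text
top fine [0.4452 0.357  0.031 ]
med [0.4456 0.2075 0.0299]
coarse [0.5987 0.1643 0.0298]
lid [0.4346 0.0619 0.0302]
tape [0.731  0.1939 0.0305]
scene fine [0.4434 0.3568 0.0345]
med [0.4445 0.2079 0.0343]
coarse [0.597  0.1643 0.034 ]
lid [0.4331 0.0604 0.0311]
tape [0.7224 0.1893 0.0384]
pan_rim [0.5788 0.287  0.072 ] [0.5797 0.2946 0.072 ]
sieve_fine [0.4501 0.3545 0.    ] [0.4335 0.3527 0.    ]
sieve_medium [0.4437 0.2129 0.    ] [ 0.4436  0.206  -0.    ]
sieve_coarse [0.6063 0.1633 0.    ] [0.6071 0.174  0.    ]
lid [0.4357 0.0586 0.    ] [0.4352 0.068  0.    ]
shaker [0.5752 0.2965 0.    ] [0.5853 0.2988 0.    ]
timer [0.4315 0.4874 0.    ] [0.4336 0.491  0.    ]
tape_roll [0.7318 0.1984 0.    ] [0.7297 0.2002 0.    ]
dropper_0 [0.5639 0.4698 0.    ] [0.5484 0.4723 0.    ]
[[0.15530487 0.59180632 0.24      ]] [[ 13.70575679 111.53674504]]
```

View pics/pan.png

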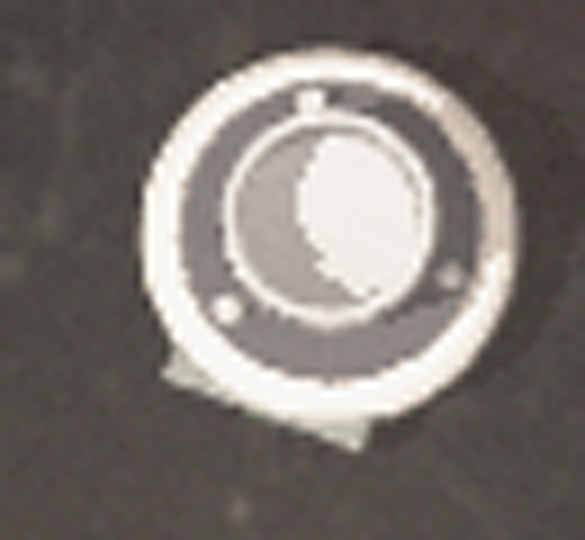

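View pics/pans.png

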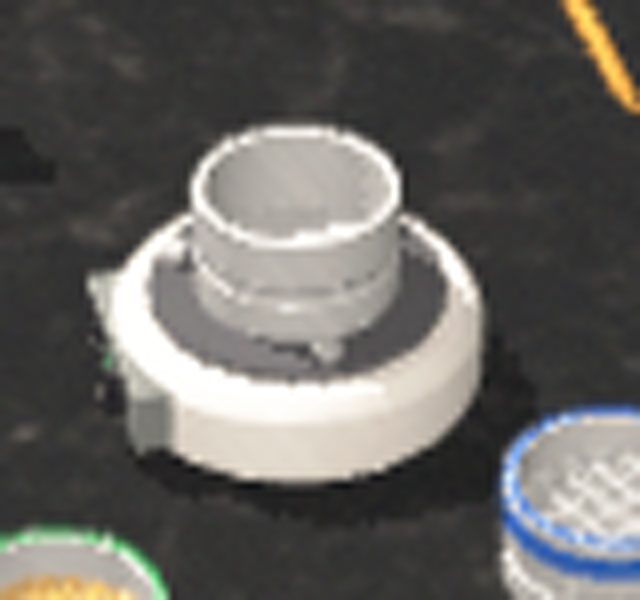

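Run:
```python
from h import *
print(onz("top",[[251.2,188.7]],.072),onz("scene",[[246.6,187.7]],.072))
# plinth outer at z=.034 top
im=cv2.imread("pics/top0.png")[...,::-1].copy()
print(onz("top",[[215+(331.5)/9-.5,165+(234)/9-.5]],.034))
# scene: project fitted circles from both to check outlines
P=np.array([[.445,.357],[.445,.2075],[.598,.1643]]);a=np.linspace(0,2*np.pi,60)
for tag,n in(("a","top"),("b","scene")):
    v=cv2.resize(cv2.imread(f"pics/{n}0.png"),None,fx=4,fy=4,interpolation=2)
    for (x,y,z,r) in [(.445,.357,.042,.03),(.445,.2075,.042,.03),(.598,.1643,.042,.03),(.4343,.0612,.018,.03),(.4343,.0612,.044,.01),(.579,.289,.072,.03)]:
        q=proj(n,np.c_[x+r*np.cos(a),y+r*np.sin(a),0*a+z]); cv2.polylines(v,[((q+.5)*4-.5).round().astype(int)],True,(255,0,255),1)
    c=v[440:1040,640:1440] if n=="top" else v[640:1240,600:1400]
    cv2.imwrite(f"pics/ov{tag}.png",c)
```

```text
[[0.5815562  0.29187482 0.072     ]] [[0.58151663 0.29436177 0.072     ]]
[[0.58145148 0.29146134 0.034     ]]
```

View pics/ova.png

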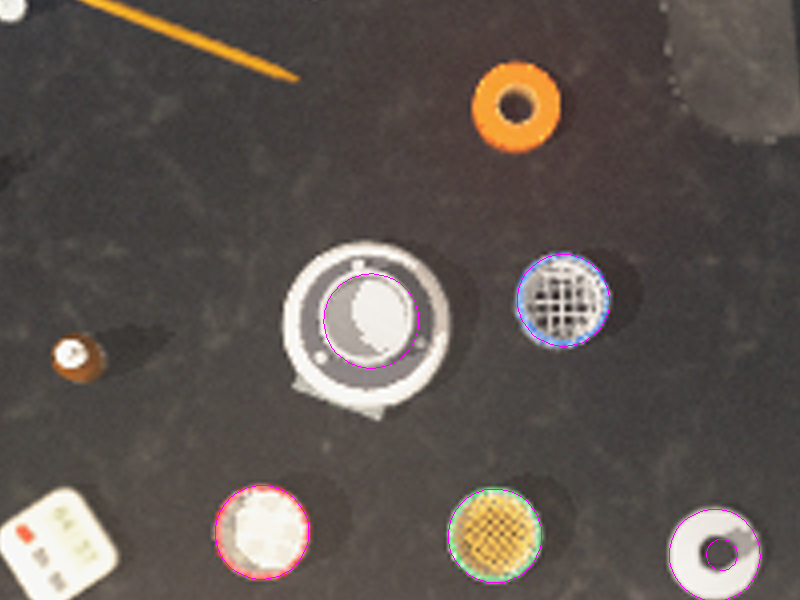

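View pics/ovb.png

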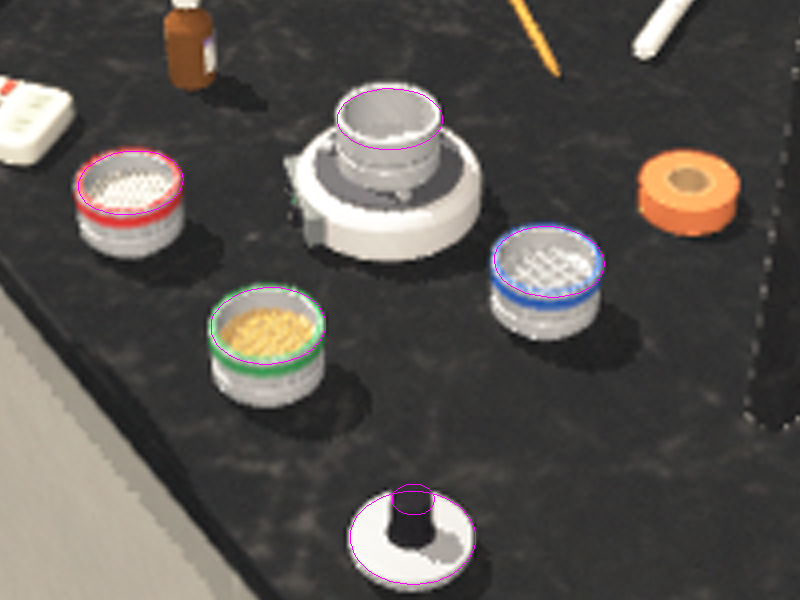

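Request:
send_rows(series="1 .027 -.027 -.005 -7.4;1 .027 -.027 -.005 -7.4;1 .027 -.027 -.005 -7.4;1 .027 -.027 -.005 -7.4;1 .027 -.027 -.005 -7.4;1 .027 -.027 -.005 -7.4;1 .027 -.027 -.005 -7.4;1 .027 -.027 -.005 -7.4;1 .027 -.027 -.005 -7.4;1 .026 -.025 -.005 -7.6")

```text
clock: 3.8
position: [0.4465, 0.3563, 0.2028]
tcp_rot: [180.0, -0.0, 89.7]
contact_force: [-0.1, 0.4, -0.3]
finger_gap: 0.998
```

Request:
send_rows(series="1 0 0 0 0;1 0 0 0 0")

```text
clock: 4.0
position: [0.4457, 0.3573, 0.2027]
tcp_rot: [-180.0, 0.0, 90.0]
contact_force: [-0.9, 1.1, 0.3]
finger_gap: 0.996
```

Request:
send_rows(series="1 0 0 -.04 0;1 0 0 -.04 0;1 0 0 -.04 0;1 0 0 -.02 0;1 0 0 -.0135 0;1 0 0 -.01 0;1 0 0 0 0")

```text
clock: 4.7
position: [0.4447, 0.3581, 0.0387]
tcp_rot: [-179.9, 0.0, 90.1]
contact_force: [0.3, 0.6, -0.0]
finger_gap: 1.004
```

Run:
```python
from h import *
save("scene","s1.png")
a=cv2.imread('pics/scene0.png')
a=cv2.imread('pics/s1.png')[90:290,60:310]; cv2.imwrite('pics/s1z.png',cv2.resize(a,None,fx=3,fy=3,interpolation=2))
```

```text
(no output)
```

View pics/s1z.png

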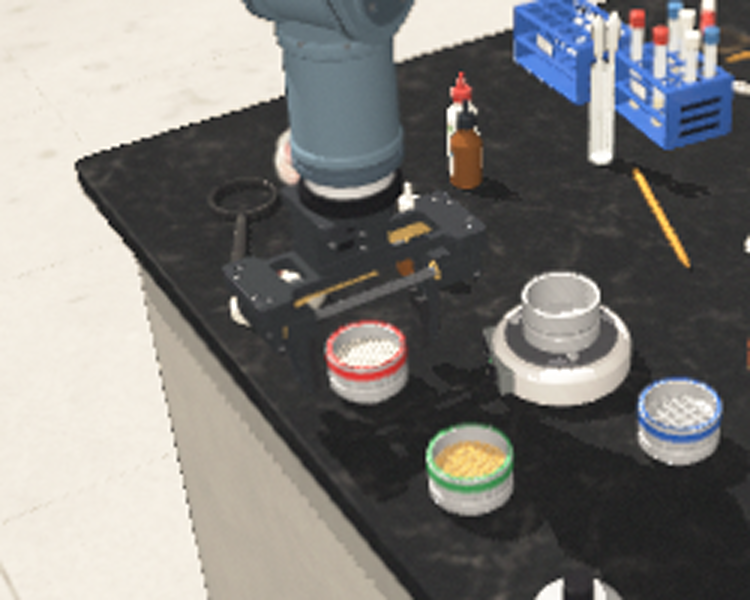

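Run:
```python
from h import *
for P in [[.445,.357,.042],[.495,.358,.025],[.495,.358,.08],[.395,.358,.025],[.445,.358,.09]]:
    print(P,((proj("scene",P)-[60,90])*3).round())
a=cv2.imread('pics/s1.png')[170:240,120:230]; cv2.imwrite('pics/s1y.png',cv2.resize(a,None,fx=7,fy=7,interpolation=2))
```

```text
[0.445, 0.357, 0.042] [[367. 345.]]
[0.495, 0.358, 0.025] [[424. 340.]]
[0.495, 0.358, 0.08] [[420. 282.]]
[0.395, 0.358, 0.025] [[310. 385.]]
[0.445, 0.358, 0.09] [[361. 293.]]
```

View pics/s1y.png

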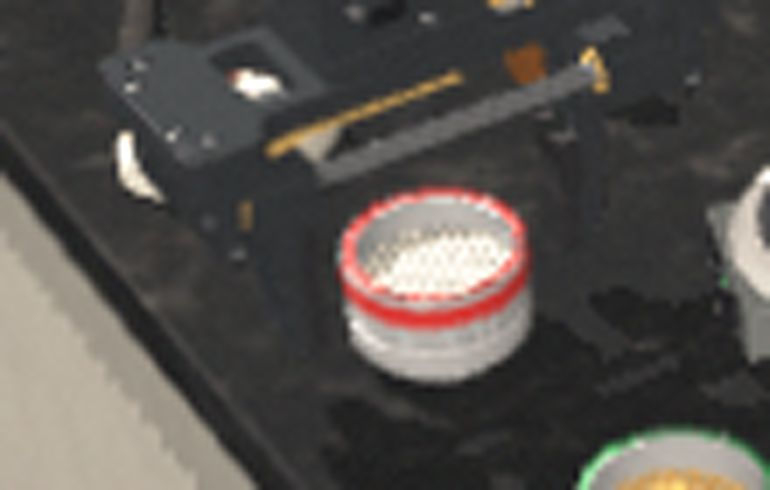

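Request:
send_rows(series="0 0 0 0 0;0 0 0 0 0;0 0 0 0 0;0 0 0 0 0;0 0 0 0 0;0 0 0 0 0;0 0 0 0 0;0 0 0 0 0")

```text
clock: 5.55
position: [0.4455, 0.3578, 0.0397]
tcp_rot: [180.0, -0.0, 90.1]
contact_force: [-1.4, 0.0, 6.9]
finger_gap: 0.67
```

Request:
send_rows(series="0 0 0 0.01 0;0 0 0 0.03 0;0 0 0 0.04 0;0 0 0 0.03 0;0 0 0 0 0;0 0 0 0 0")

```text
clock: 6.15
position: [0.4454, 0.3577, 0.1497]
tcp_rot: [180.0, -0.0, 90.1]
contact_force: [-0.4, 0.1, -1.4]
finger_gap: 0.672
```

Run:
```python
from h import *
print(ctrl.get_state()["position"],ctrl.get_state()["contact_force"])
save("scene","s2.png");save("top","t2.png")
a=cv2.imread('pics/s2.png')[120:270,80:280]; cv2.imwrite('pics/s2z.png',cv2.resize(a,None,fx=4,fy=4,interpolation=2))
```

```text
[0.44538983 0.3577468  0.14974414] [-0.4024371   0.13006831 -1.35936286]
```

View pics/s2z.png

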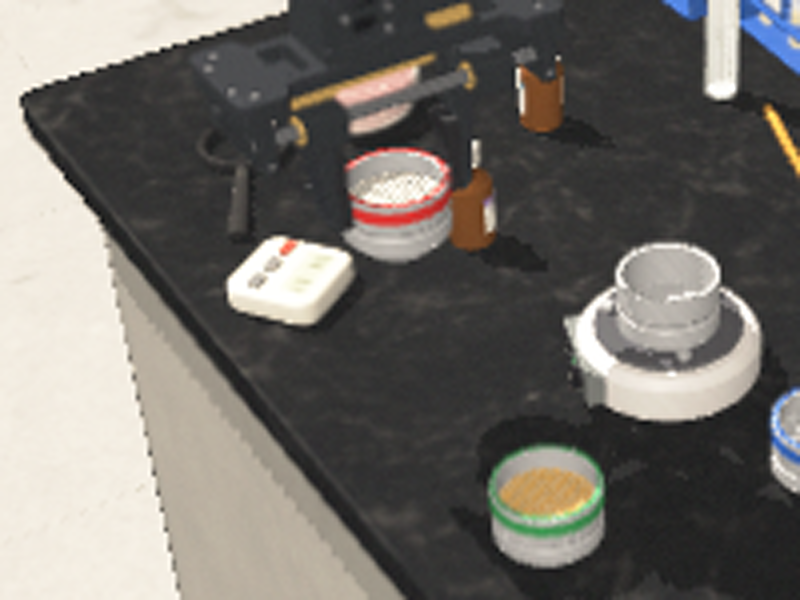

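Request:
send_rows(series="0 .027 -.013 0 0;0 .027 -.013 0 0;0 .027 -.013 0 0;0 .027 -.013 0 0;0 .018 -.008 0 0;0 .010 -.005 0 0;0 0 0 0 0;0 0 0 0 0")

```text
clock: 7.05
position: [0.58, 0.2932, 0.1483]
tcp_rot: [-179.9, 0.0, 90.1]
contact_force: [-0.1, 0.2, 0.0]
finger_gap: 0.675
```

Run:
```python
from h import *
save("scene","s3.png");save("top","t3.png")
a=cv2.imread('pics/s3.png')[120:240,180:340]; cv2.imwrite('pics/s3z.png',cv2.resize(a,None,fx=5,fy=5,interpolation=2))
```

```text
(no output)
```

View pics/s3z.png

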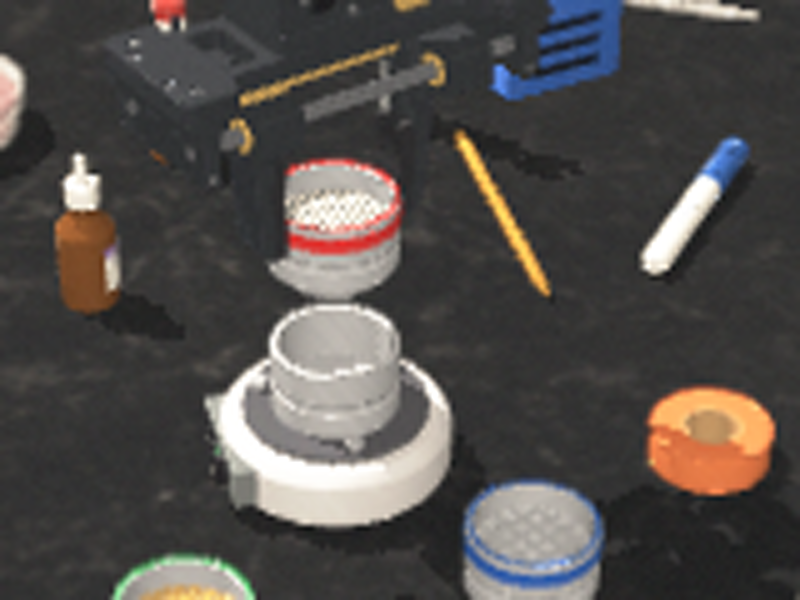

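Request:
send_rows(series="0 .0005 0 -.015 0;0 0 0 -.013 0;0 0 0 -.005 0;0 0 0 -.003 0;0 0 0 -.003 0;0 0 0 -.002 0;0 0 0 -.002 0;0 0 0 -.001 0;0 0 0 0 0")

```text
clock: 8.05
position: [0.5819, 0.2926, 0.1052]
tcp_rot: [180.0, -0.0, 90.1]
contact_force: [0.8, 0.6, 0.1]
finger_gap: 0.675
```

Request:
send_rows(series="0 0 0 -.001 0;0 0 0 -.001 0;0 0 0 -.001 0;0 0 0 -.001 0;0 0 0 0 0")

```text
clock: 8.55
position: [0.5819, 0.2926, 0.1018]
tcp_rot: [-180.0, -0.0, 90.1]
contact_force: [-1.8, -0.7, 4.6]
finger_gap: 0.672
```

Request:
send_rows(series="0 0 0 -.0005 0;0.8 0 0 0 0;0.9 0 0 0 0;1 0 0 0 0;1 0 0 0 0;1 0 0 0 0")

```text
clock: 9.15
position: [0.5819, 0.2926, 0.1006]
tcp_rot: [-180.0, 0.0, 90.1]
contact_force: [0.2, 0.8, -0.3]
finger_gap: 1.003
```

Request:
send_rows(series="1 0 0 .03 0;1 0 0 .05 0;1 0 0 .02 0;1 -.034 -.021 0 0;1 -.034 -.021 0 0;1 -.034 -.021 0 0;1 -.034 -.021 0 0;1 0 0 0 0;1 0 0 0 0")

```text
clock: 10.05
position: [0.4459, 0.2087, 0.2011]
tcp_rot: [180.0, -0.1, 90.0]
contact_force: [-0.4, -0.7, 0.5]
finger_gap: 1.001
```

Run:
```python
from h import *
save("scene","s4.png")
im=save("top","t4.png")
print(fitmask("top",hsvmask(im,[0,110,60],[8,255,255],(225,165,285,220)),.102))
print(fitmask("top",hsvmask(im,[45,80,40],[85,255,255],(266,226,302,262)),.04))
a=cv2.imread('pics/s4.png')[140:290,160:340]; cv2.imwrite('pics/s4z.png',cv2.resize(a,None,fx=4,fy=4,interpolation=2))
```

```text
[0.5823 0.2915 0.0303]
[0.433  0.2337 0.0057]
```

View pics/s4z.png

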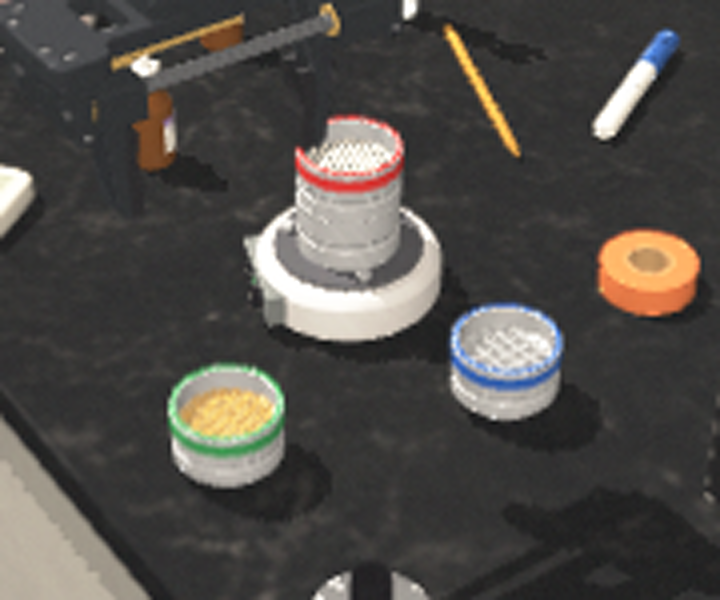

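Request:
send_rows(series="1 0 0 -.04 0;1 0 0 -.04 0;1 0 0 -.04 0;1 0 0 -.02 0;1 0 0 -.014 0;1 0 0 -.007 0;0 0 0 0 0;0 0 0 0 0;0 0 0 0 0;0 0 0 0 0")

```text
clock: 11.15
position: [0.4463, 0.209, 0.0406]
tcp_rot: [179.9, -0.0, 90.1]
contact_force: [-0.7, 0.0, 4.5]
finger_gap: 0.675
```

Request:
send_rows(series="0 0 0 0 0;0 0 0 0 0;0 0 0 0 0;0 0 0 0 0")

```text
clock: 11.55
position: [0.4463, 0.209, 0.0406]
tcp_rot: [179.9, -0.1, 90.1]
contact_force: [-1.0, -0.3, 7.4]
finger_gap: 0.678
```

Request:
send_rows(series="0 0 0 .01 0;0 0 0 .03 0;0 0 0 .045 0;0 0 0 .035 0;0 0 0 .01 0;0 .034 .021 0 0;0 .034 .021 0 0;0 .034 .021 0 0;0 .022 .014 0 0;0 .012 .007 0 0")

```text
clock: 12.55
position: [0.5829, 0.2938, 0.1687]
tcp_rot: [-180.0, 0.0, 90.1]
contact_force: [-0.9, -0.4, -0.9]
finger_gap: 0.676
```

Request:
send_rows(series="0 0 0 0 0;0 0 0 0 0;0 0 0 0 0")

```text
clock: 12.85
position: [0.5808, 0.2918, 0.1694]
tcp_rot: [-179.9, 0.0, 90.0]
contact_force: [-0.4, 0.0, -1.2]
finger_gap: 0.675
```

Run:
```python
from h import *
print(ctrl.get_state()["position"])
save("scene","s5.png")
a=cv2.imread('pics/s5.png')[120:240,180:340]; cv2.imwrite('pics/s5z.png',cv2.resize(a,None,fx=5,fy=5,interpolation=2))
```

```text
[0.58081285 0.29180942 0.16936672]
```

View pics/s5z.png

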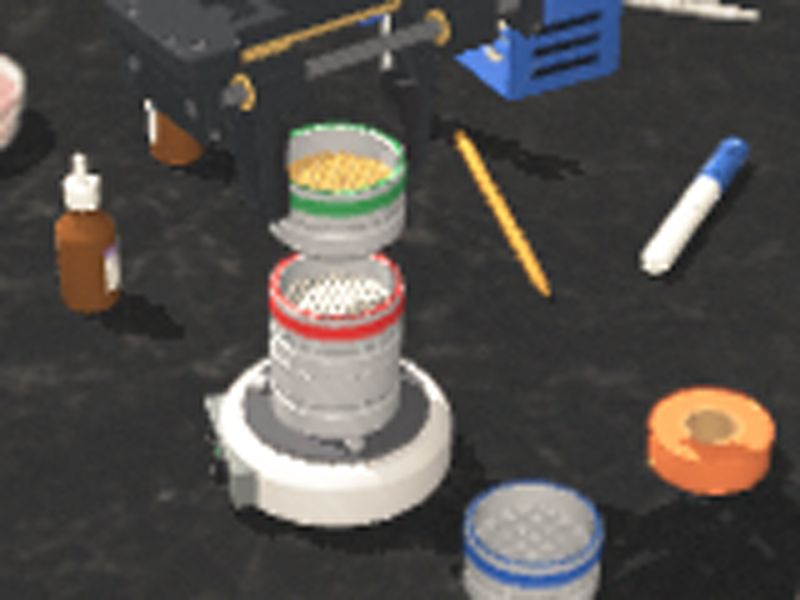

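Request:
send_rows(series="0 0 0 -.012 0;0 0 0 -.008 0;0 0 0 -.003 0;0 0 0 0 0;0 0 0 0 0")

```text
clock: 13.4
position: [0.5819, 0.2926, 0.1467]
tcp_rot: [180.0, 0.0, 90.1]
contact_force: [-0.0, 0.2, -1.2]
finger_gap: 0.67
```

Request:
send_rows(series="0 0 0 -.003 0;0 0 0 -.003 0;0 0 0 -.002 0;0 0 0 -.001 0;0 0 0 -.001 0;0 0 0 -.001 0;0 0 0 0 0")

```text
clock: 14.1
position: [0.5818, 0.2926, 0.1356]
tcp_rot: [-180.0, 0.0, 90.1]
contact_force: [-1.2, -0.3, -1.3]
finger_gap: 0.675
```

Request:
send_rows(series="0 0 0 -.001 0;0 0 0 -.0005 0;0 0 0 0 0")

```text
clock: 14.4
position: [0.582, 0.2927, 0.1347]
tcp_rot: [180.0, -0.0, 90.1]
contact_force: [-1.8, -0.6, 2.9]
finger_gap: 0.673
```

Request:
send_rows(series="0 0 0 -.0005 0;0.8 0 0 0 0;0.9 0 0 0 0;1 0 0 0 0;1 0 0 0 0;1 0 0 0 0")

```text
clock: 15.0
position: [0.5819, 0.2925, 0.1336]
tcp_rot: [-180.0, 0.0, 90.1]
contact_force: [0.0, -0.3, 0.7]
finger_gap: 1.003
```

Request:
send_rows(series="1 0 0 .02 0;1 0 0 .05 0;1 0 0 .01 0;1 .004 -.032 0 0;1 .004 -.032 0 0;1 .004 -.032 0 0;1 .0045 -.0315 0 0;1 0 0 0 0;1 0 0 0 0")

```text
clock: 15.9
position: [0.5985, 0.1646, 0.2137]
tcp_rot: [180.0, -0.0, 90.0]
contact_force: [0.5, 0.7, 0.3]
finger_gap: 1.0
```

Run:
```python
from h import *
save("scene","s6.png")
im=save("top","t6.png")
a=cv2.imread('pics/s6.png')[120:270,180:360]; b=cv2.imread('pics/t6.png')[130:280,180:360]
cv2.imwrite('pics/s6z.png',cv2.resize(a,None,fx=4,fy=4,interpolation=2))
cv2.imwrite('pics/t6z.png',cv2.resize(b,None,fx=4,fy=4,interpolation=2))
print(fitmask("top",hsvmask(im,[45,80,40],[85,255,255],(225,165,285,220)),.134))
```

```text
[0.5824 0.2914 0.0292]
```

View pics/s6z.png

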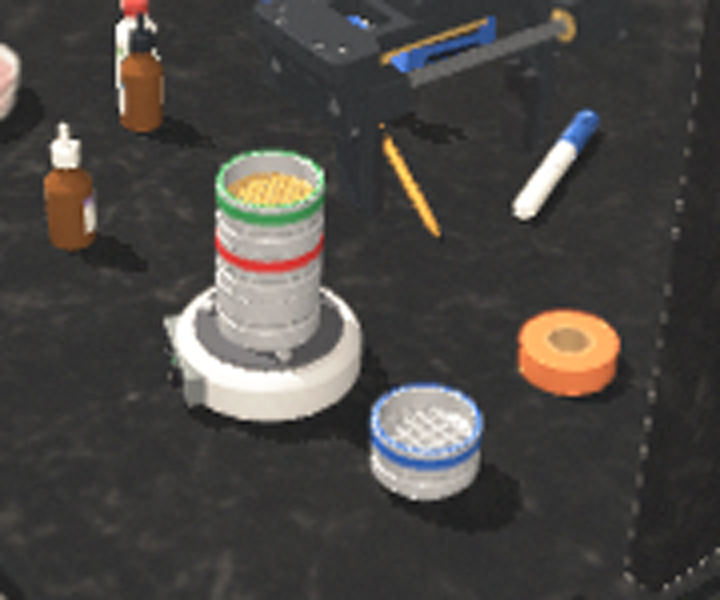

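View pics/t6z.png

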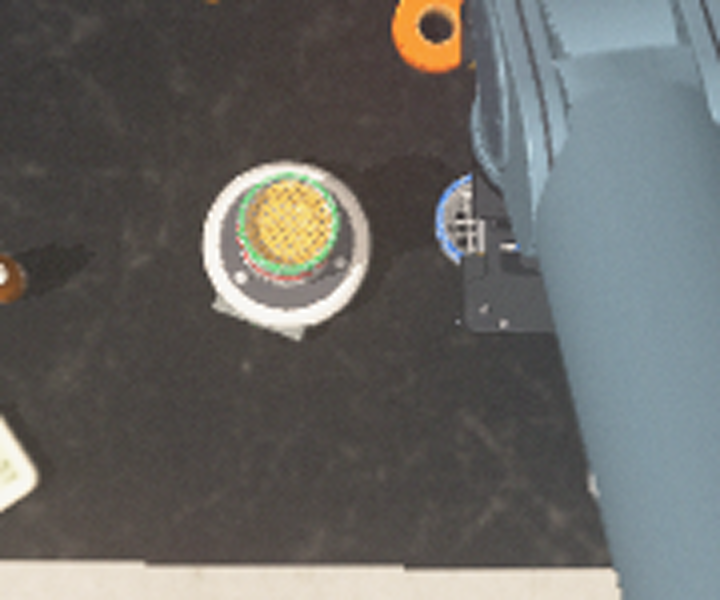

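Request:
send_rows(series="1 0 0 -.04 0;1 0 0 -.04 0;1 0 0 -.04 0;1 0 0 -.03 0;1 0 0 -.016 0;1 0 0 -.0075 0;1 0 0 0 0;0 0 0 0 0;0 0 0 0 0;0 0 0 0 0")

```text
clock: 17.0
position: [0.5991, 0.1654, 0.0414]
tcp_rot: [179.9, -0.0, 90.1]
contact_force: [0.2, 0.4, -0.7]
finger_gap: 0.749
```

Request:
send_rows(series="0 0 0 0 0;0 0 0 0 0;0 0 0 0 0;0 0 0 0 0")

```text
clock: 17.4
position: [0.5988, 0.1653, 0.0411]
tcp_rot: [180.0, -0.0, 90.1]
contact_force: [-1.7, 0.3, 6.6]
finger_gap: 0.671
```

Request:
send_rows(series="0 0 0 .01 0;0 0 0 .03 0;0 0 0 .045 0;0 0 0 .045 0;0 0 0 .025 0;0 0 0 .005 0;0 0 0 0 0")

```text
clock: 18.1
position: [0.5984, 0.1652, 0.2007]
tcp_rot: [179.9, -0.0, 90.1]
contact_force: [0.8, 0.0, -1.6]
finger_gap: 0.669
```

Request:
send_rows(series="0 -.004 .03 0 0;0 -.004 .03 0 0;0 -.004 .03 0 0;0 -.003 .022 0 0;0 -.0015 .015 0 0;0 0 0 0 0;0 0 0 0 0;0 0 0 0 0;0 0 0 0 0")

```text
clock: 19.0
position: [0.5824, 0.2903, 0.2002]
tcp_rot: [180.0, 0.0, 89.9]
contact_force: [0.2, -0.3, -1.0]
finger_gap: 0.672
```

Run:
```python
from h import *
save("scene","s7.png")
a=cv2.imread('pics/s7.png')[100:240,180:340]; cv2.imwrite('pics/s7z.png',cv2.resize(a,None,fx=4,fy=4,interpolation=2))
print(ctrl.get_state()["position"])
```

```text
[0.58228397 0.29070586 0.20031266]
```

View pics/s7z.png

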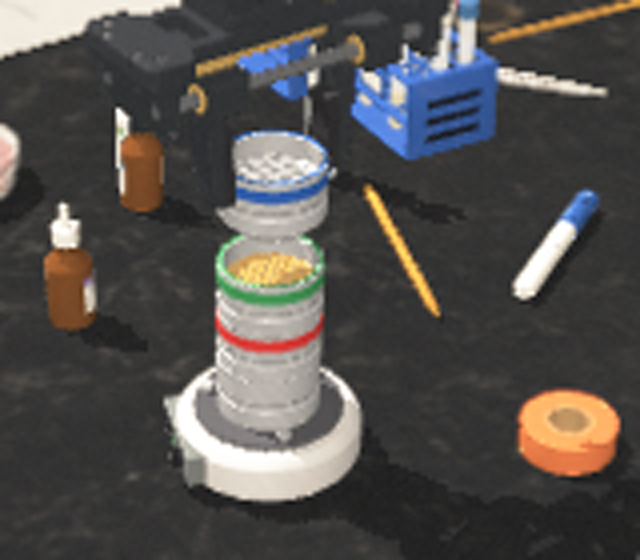

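Request:
send_rows(series="0 0 0 -.012 0;0 0 0 -.007 0;0 0 0 -.002 0;0 0 0 0 0;0 0 0 0 0")

```text
clock: 19.55
position: [0.582, 0.2921, 0.1792]
tcp_rot: [180.0, 0.0, 90.1]
contact_force: [0.3, 0.4, -0.8]
finger_gap: 0.676
```

Request:
send_rows(series="0 0 0 -.003 0;0 0 0 -.003 0;0 0 0 -.002 0;0 0 0 -.001 0;0 0 0 -.001 0;0 0 0 -.001 0;0 0 0 -.0005 0;0 0 0 0 0")

```text
clock: 20.35
position: [0.5818, 0.2921, 0.1677]
tcp_rot: [-180.0, 0.0, 90.1]
contact_force: [-0.2, -0.0, -1.4]
finger_gap: 0.673
```

Request:
send_rows(series="0 0 0 -.001 0;0 0 0 -.0005 0;0 0 0 0 0")

```text
clock: 20.65
position: [0.582, 0.2922, 0.167]
tcp_rot: [180.0, -0.0, 90.1]
contact_force: [-1.5, -0.7, 5.0]
finger_gap: 0.668
```

Request:
send_rows(series="0 0 0 -.0005 0;0.8 0 0 0 0;0.9 0 0 0 0;1 0 0 0 0;1 0 0 0 0;1 0 0 0 0")

```text
clock: 21.25
position: [0.5818, 0.2921, 0.1656]
tcp_rot: [-180.0, 0.0, 90.1]
contact_force: [0.1, -0.9, -0.5]
finger_gap: 0.996
```

Request:
send_rows(series="1 0 0 .02 0;1 0 0 .04 0;1 -.02 -.03 .01 0;1 -.03 -.03 0 0;1 -.03 -.03 0 0;1 -.03 -.03 0 0;1 0 0 0 0;1 0 0 0 0")

```text
clock: 22.05
position: [0.4718, 0.1719, 0.2361]
tcp_rot: [180.0, -0.1, 90.0]
contact_force: [0.3, 0.5, -0.0]
finger_gap: 0.997
```

Run:
```python
from h import *
save("scene","s8.png")
im=save("top","t8.png")
a=cv2.imread('pics/s8.png')[120:320,180:380]; b=cv2.imread('pics/t8.png')[130:280,180:360]
cv2.imwrite('pics/s8z.png',cv2.resize(a,None,fx=3,fy=3,interpolation=2))
cv2.imwrite('pics/t8z.png',cv2.resize(b,None,fx=4,fy=4,interpolation=2))
print(fitmask("top",hsvmask(im,[100,110,60],[125,255,255],(225,165,285,220)),.166))
print(ctrl.get_state()["q"])
```

```text
[0.583  0.2911 0.0289]
[-45.10564977  18.51752123  24.21973844 112.172082    -9.64073218
  51.15229265 -15.82834554]
```

View pics/s8z.png

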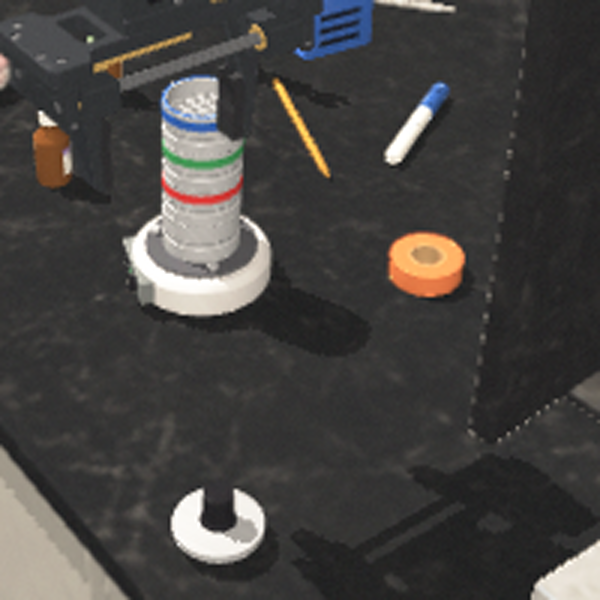

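View pics/t8z.png

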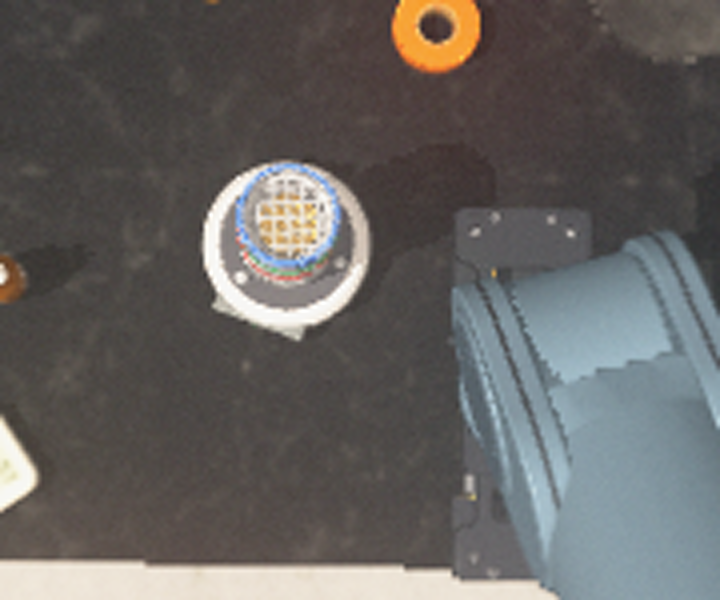

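Request:
send_rows(series="1 -.004 0 0 -8.5;1 -.004 0 0 -8.5;1 -.004 0 0 -8.5;1 -.004 0 0 -8.5;1 -.004 0 0 -8.5;1 -.004 0 0 -8.5;1 -.004 0 0 -8.5;1 -.004 0 0 -8.5;1 -.004 0 0 -8.5;1 -.0015 0 0 -8.5")

```text
clock: 23.15
position: [0.4351, 0.1733, 0.2358]
tcp_rot: [180.0, -0.1, 4.8]
contact_force: [-0.4, 1.2, 0.4]
finger_gap: 0.998
```

Request:
send_rows(series="1 0 -.02 0 -5;1 0 -.03 0 0;1 0 -.03 0 0;1 0 -.02 0 0;1 0 -.01 0 0;1 0 0 0 0;1 0 0 0 0")

```text
clock: 23.85
position: [0.4349, 0.0633, 0.2358]
tcp_rot: [180.0, -0.0, 0.1]
contact_force: [0.1, -0.4, -0.4]
finger_gap: 1.0
```

Run:
```python
from h import *
save("scene","s9.png")
a=cv2.imread('pics/s9.png')[120:320,150:400]
cv2.imwrite('pics/s9z.png',cv2.resize(a,None,fx=3,fy=3,interpolation=2))
s=ctrl.get_state();print(s["q"],s["position"],s["tcp_rot"])
```

```text
[-54.43061598  14.53744814  47.03377235 121.49642761 -14.01305461
  49.3249149  -88.92956889] [0.43477924 0.06342842 0.23572916] [ 1.79999849e+02 -1.30684094e-02  1.61525573e-01]
```

View pics/s9z.png

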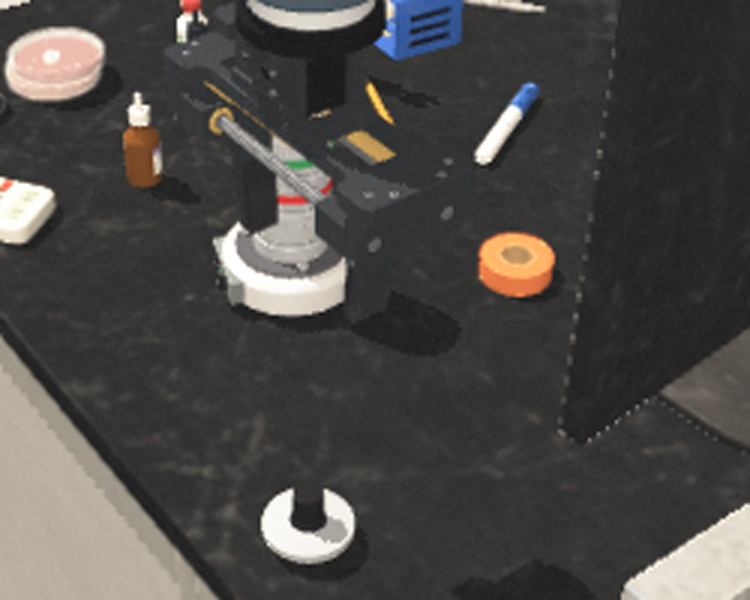

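Request:
send_rows(series="1 -.0005 -.001 -.04 0;1 0 0 -.04 0;1 0 0 -.04 0;1 0 0 -.04 0;1 0 0 0 0")

```text
clock: 24.4
position: [0.4309, 0.0616, 0.0721]
tcp_rot: [179.9, 0.5, 0.2]
contact_force: [-1.0, -0.6, -0.0]
finger_gap: 1.002
```

Run:
```python
from h import *
save("scene","s10.png")
a=cv2.imread('pics/s10.png')[180:320,150:350]
cv2.imwrite('pics/s10z.png',cv2.resize(a,None,fx=4,fy=4,interpolation=2))
s=ctrl.get_state();print(s["q"],s["position"],s["tcp_rot"])
```

```text
[-39.1151673   32.62835959  31.05208759 126.92571485 -34.78089826
  29.15489457 -70.80498961] [0.4325021  0.06140361 0.07442719] [1.79929670e+02 2.65909500e-01 1.03759499e-01]
```

View pics/s10z.png

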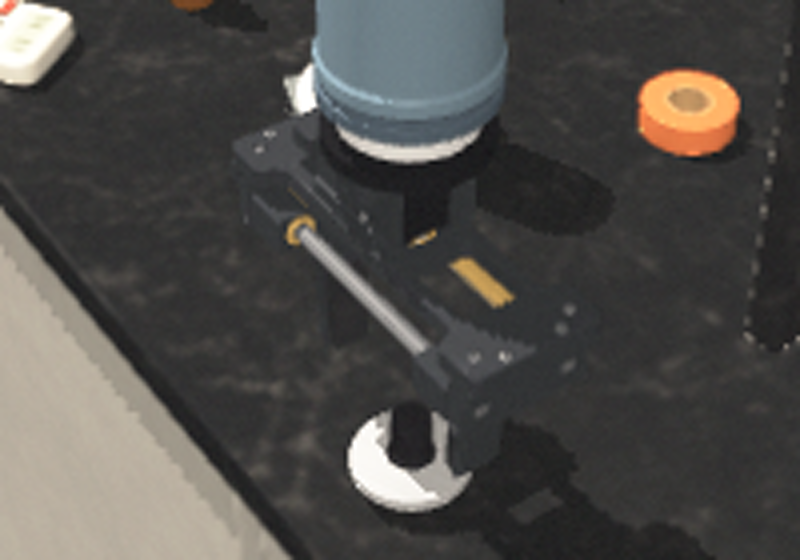

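Request:
send_rows(series="1 0 0 -.012 0;1 0 0 -.01 0;1 0 0 -.008 0;1 0 0 0 0;1 0 0 0 0;1 0 0 0 0")

```text
clock: 25.05
position: [0.4342, 0.0611, 0.0461]
tcp_rot: [-180.0, -0.0, 0.1]
contact_force: [-0.4, 0.8, 1.2]
finger_gap: 1.0
```

Run:
```python
from h import *
s=ctrl.get_state();print(s["q"],s["position"],s["tcp_rot"])
```

```text
[-35.74320753  35.68936348  26.92913984 126.99861322 -38.2712449
  25.25421084 -67.77446418] [0.43419641 0.06113146 0.04610194] [-1.79987896e+02 -4.07287226e-02  5.17315377e-02]
```

Request:
send_rows(series="1 0 0 -.005 0;1 0 0 -.004 0;1 0 0 0 0;0 0 0 0 0;0 0 0 0 0;0 0 0 0 0;0 0 0 0 0;0 0 0 0 0;0 0 0 0 0;0 0 0 0 0")

```text
clock: 26.05
position: [0.4339, 0.0611, 0.0367]
tcp_rot: [180.0, -0.0, 0.1]
contact_force: [-0.1, -0.1, 0.2]
finger_gap: 0.388
```

Request:
send_rows(series="0 0 0 0 0;0 0 0 0 0;0 0 0 0 0;0 0 0 0 0;0 0 0 0 0;0 0 0 0 0")

```text
clock: 26.65
position: [0.4339, 0.0612, 0.0367]
tcp_rot: [-180.0, 0.0, 0.1]
contact_force: [-0.4, -0.6, 0.9]
finger_gap: 0.219
```

Request:
send_rows(series="0 0 0 .01 0;0 0 0 .02 0;0 0 0 .025 0;0 0 0 .025 0;0 0 0 .025 0;0 0 0 .025 0;0 0 0 .025 0;0 0 0 .025 0;0 0 0 .01 0;0 0 0 0 0")

```text
clock: 27.65
position: [0.4344, 0.0615, 0.2277]
tcp_rot: [-179.9, -0.1, 0.1]
contact_force: [0.4, 0.3, -1.2]
finger_gap: 0.212
```

Run:
```python
from h import *
save("scene","s11.png")
a=cv2.imread('pics/s11.png')[110:310,150:350]
cv2.imwrite('pics/s11z.png',cv2.resize(a,None,fx=3,fy=3,interpolation=2))
s=ctrl.get_state();print(s["q"],s["position"],s["tcp_rot"])
```

```text
[-55.10385499  15.82809963  48.52695358 122.24145034 -15.97517563
  48.21942849 -86.79912327] [0.43372143 0.06143608 0.22672635] [-1.79945885e+02 -2.12038471e-02  8.60572116e-02]
```

View pics/s11z.png

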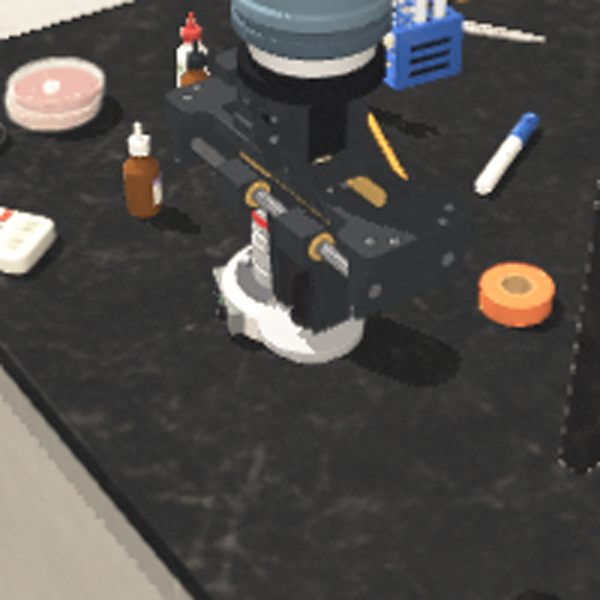

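Request:
send_rows(series="0 .01 .02 0 0;0 .02 .033 0 0;0 .025 .037 0 0;0 .025 .037 0 0;0 .025 .037 0 0;0 .022 .033 0 0;0 .014 .022 0 0;0 .007 .011 0 0;0 0 0 0 0;0 0 0 0 0")

```text
clock: 28.7
position: [0.5811, 0.2899, 0.2251]
tcp_rot: [179.9, 0.1, 0.0]
contact_force: [-1.0, 1.1, 0.3]
finger_gap: 0.218
```

Request:
send_rows(series="0 0 0 0 0;0 0 0 0 0")

```text
clock: 28.9
position: [0.5815, 0.29, 0.2266]
tcp_rot: [180.0, 0.0, -0.0]
contact_force: [1.4, 0.3, -0.6]
finger_gap: 0.215
```

Run:
```python
from h import *
save("scene","s12.png");save("top","t12.png")
a=cv2.imread('pics/s12.png')[90:250,150:350]
cv2.imwrite('pics/s12z.png',cv2.resize(a,None,fx=4,fy=4,interpolation=2))
s=ctrl.get_state();print(s["q"],s["position"],s["tcp_rot"])
```

```text
[-56.97194748  37.68276368  40.45928278  91.18853406 -26.9280476
  61.22907567 -99.20107886] [0.58167689 0.29054927 0.22687689] [-1.79984361e+02  1.02472328e-02  1.37986409e-02]
```

View pics/s12z.png

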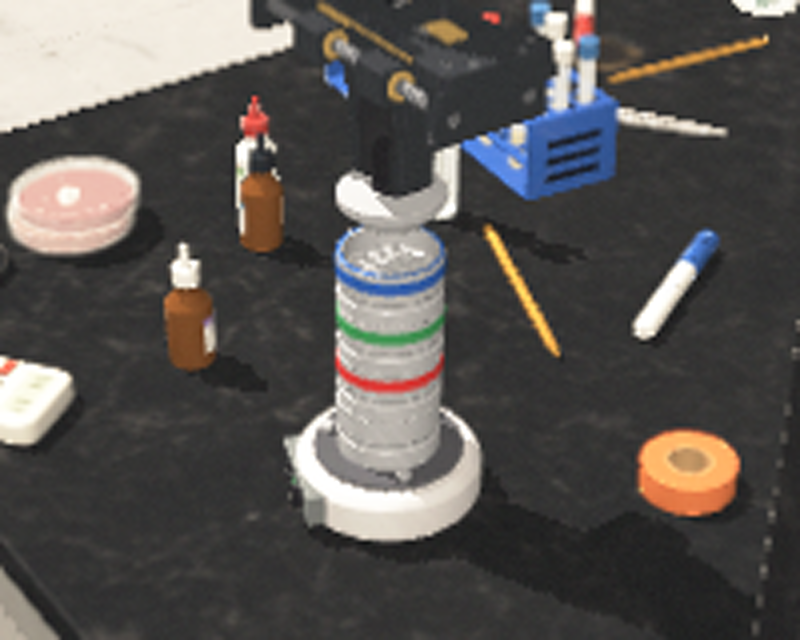

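Request:
send_rows(series="0 0 0 -.012 0;0 0 0 -.006 0;0 0 0 -.003 0;0 0 0 -.003 0;0 0 0 -.002 0;0 0 0 -.002 0;0 0 0 -.001 0;0 0 0 0 0;0 0 0 0 0")

```text
clock: 29.9
position: [0.582, 0.2911, 0.1978]
tcp_rot: [-180.0, -0.0, 0.1]
contact_force: [-0.1, 0.4, -1.5]
finger_gap: 0.221
```

Request:
send_rows(series="0 0 0 -.001 0;0 0 0 -.001 0;0 0 0 -.001 0;0 0 0 -.0005 0;0 0 0 0 0")

```text
clock: 30.4
position: [0.5821, 0.2911, 0.1948]
tcp_rot: [-180.0, -0.0, 0.1]
contact_force: [-1.3, -0.2, 4.9]
finger_gap: 0.218
```

Request:
send_rows(series="0 0 0 -.0005 0;0.5 0 0 0 0;0.5 0 0 0 0;0.7 0 0 0 0;0.7 0 0 0 0;0.7 0 0 0 0")

```text
clock: 31.0
position: [0.5818, 0.291, 0.1935]
tcp_rot: [180.0, 0.0, 0.1]
contact_force: [-0.2, 1.0, 0.2]
finger_gap: 0.648
```

Request:
send_rows(series=".7 0 0 .02 0;.7 0 0 .03 0;.7 0 0 .03 0;.7 -.03 0 .01 0;.7 -.04 0 0 0;.7 -.04 0 0 0;.7 -.03 0 0 0;.7 0 0 0 0;.7 0 0 0 0;.7 0 0 0 0")

```text
clock: 32.0
position: [0.4431, 0.291, 0.284]
tcp_rot: [-180.0, -0.1, 0.0]
contact_force: [-1.1, -0.6, -0.5]
finger_gap: 0.702
```

Run:
```python
from h import *
save("scene","s13.png");im=save("top","t13.png")
a=cv2.imread('pics/s13.png')[110:250,140:340];b=cv2.imread('pics/t13.png')[110:280,150:370]
cv2.imwrite('pics/s13z.png',cv2.resize(a,None,fx=4,fy=4,interpolation=2))
cv2.imwrite('pics/t13z.png',cv2.resize(b,None,fx=3,fy=3,interpolation=2))
for z in (.176,): 
  for c in ((.582,.2913),):
    print(proj("top",[[*c,z]]),proj("scene",[[*c,z],[*c,.202]]))
```

```text
[[251.52652627 183.1160213 ]] [[247.50544069 149.32222826]
 [247.50132361 138.91382235]]
```

View pics/s13z.png

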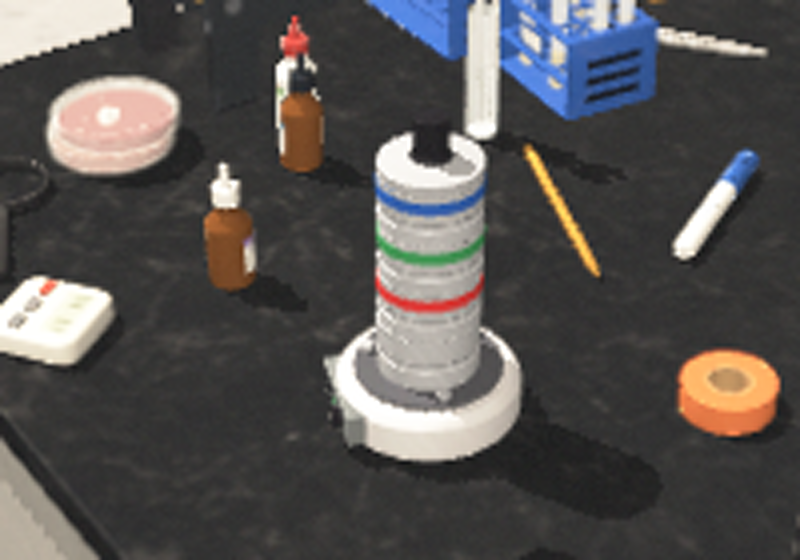

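View pics/t13z.png

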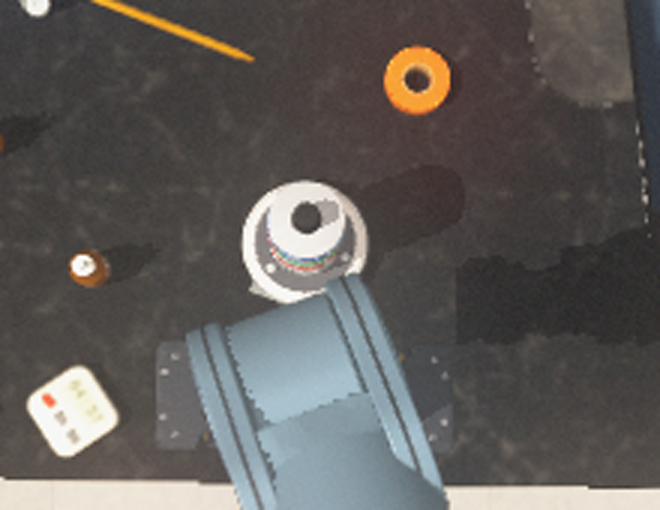

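```bash
python3 -c "
from h import *
print(ctrl.job_done())"
```

```text
the job is handed in; nothing more can be done
None
```

The stack is built on the collecting pan in the right order: fine, medium, coarse, then the lid. I handed the job in at about 32 s of the 90 s allowed; the system reports no verdict.

- **Seating:** I lowered each piece in small steps. Each met the one below with about 3–5 N, within 0.5 mm of its expected seated height, and only then did I open the fingers.
- **Centring:** In the top camera the three sieve rims lie within about 1 mm of each other, at (0.5823, 0.2915), (0.5824, 0.2914) and (0.5830, 0.2911). I checked the lid only by eye; its centre in the scene camera is about half a pixel from the stack axis.
- **Final look:** The last pictures show the stack straight, with evenly spaced bands and the lid flush. The timer, tape roll and brown bottle look to be where they started, judged by eye. The gripper was backed off about 140 mm and 90 mm higher, touching nothing.
- **Disagreements:** The two cameras differed by about 2.5 mm in y on the pan centre, which the spigots' play covers. Measured tool positions were up to about 1.5 mm off until the arm settled. No check failed.

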